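# Check the hold-to-run unit and hold its handle at the mark

## Robot

A 7-joint arm with a two-finger parallel gripper is mounted at the origin on a cart in front of the work surface, level with it; the furniture and walls round the work are solid. World frame = base frame: x ahead of the robot, y to its left, z up, the work surface at z = 0. Lengths are in m, angles in rad, forces in N, time in s.
With the tool pointing down it reaches from about 0.35 to 0.9 m from the base axis. Payload 8.1 kg.
Tool frame: the origin (TCP) lies midway between the tips of the shut fingers; the grasp point (between the pads) lies 19 mm behind it; z points along the fingers, y is the line along which they close (so a half turn about z gives the same grasp; the last joint's range is limited). The gripper opens to 92 mm and grips with 3 to 60 N. Pads are 19 mm wide; open, the fingers measure 130 mm over their backs; the gripper's body (75 mm by 190 mm) begins 47 mm behind the grasp point.
Start: joints at [1.198, 0.434, 0.025, 1.573, -0.012, 1.134, -0.075], TCP at [0.167, -0.602, 0.227] pointing down, gripper open.
Joint ranges: [-2.62, 2.62], [-0.44, 2.09], [-1.27, 1.32], [0.08, 2.57], [-1.32, 4.46], [0.12, 2], [-2.74, 2.74]. Speed limits (rad/s): [2.22, 2.22, 3.01, 3.01, 3.14, 3.14, 3.14].

## Interface

Orientations are given as a rotation vector (axis times angle).
In Python, from cell import arm gives the robot as it stands.
- The arm moves only by the tool carry_out, never from a script. Its arguments are lists of equal length, an entry for each row: "claw": the finger opening in cm, from 0 to 9.18; "delta_pos": the shift along the tool's x, y, z in cm, a list of three; "angular": the turn, a rotation vector about the tool's x, y, z in rad, a list of three. In form: {"claw": [claw, ...], "delta_pos": [[dx, dy, dz], ...], "angular": [[ax, ay, az], ...]}. A call has 1 to 20 rows; each row shifts and turns the commanded pose from where the row before left it, along the tool's axes as they then stand; what a row does not reach is not made up. A row lasts 1/10 s, in which the tool goes at most 50 mm and 8.59 degrees, less where a joint would pass 70% of its speed; a pose out of reach is approached as far as the arm can. A call with a gripper value outside its range is refused whole. The fingers move at their own pace and stop on an object; "force" is the grip in N (left out, the last holds). Time passes only in rows, so rows that do not move let the fingers close. It gives the time, the measured TCP pose, the force, the opening and the grip force at its end, in the units of the state.
- arm.observe(): the state, without advancing time (a new reading comes with each control period).
- arm.get_image(name): name is "scene" or "top"; returns a dict with "frame" (384x512x3 uint8, red, green, blue), "mtx" (3x3 intrinsics, pixels), "T" (4x4, takes a point from camera to world coordinates). Camera axes: x right, y down, z forward; pixel columns grow to the right and rows downward; lengths in m; the calibration is good to about 2 mm. A picture is of the moment at which its call begins. There is no depth.
- arm.sign_off(): hands the job in; it is judged then, once.
Trained networks look in a picture, given as the dict that the camera call returned (one of the last four; its "shot" number tells which), for a name from the list of things; names that differ only in an ending like _2 or _b are one class to them, and where a whole thing is asked for, a point or a joint stands for the part that bears it (a point fixed in the world has none). Each returns a list of dicts, best first, with "conf" (0 to 1); they miss things now and then, are a little off and sometimes report something else, mostly with a low value. They report only what shows in the picture. A call takes as long as a camera call.
- arm.look_for(label, picture): "centre" ([column, row] as shares, 0 to 1, of the picture: columns of its width, rows of its height, amid what is visible of it).
- arm.trace(label, picture): "region" (384x512 bool, what is visible of it) and "centre" ([column, row] as shares, 0 to 1, of the picture: columns of its width, rows of its height, amid what is visible of it).
- arm.place_of(label, picture): "centre" ([column, row] as shares, 0 to 1, of the picture: columns of its width, rows of its height: a listed point, or the origin of a listed thing).
The state is a dict: "clock": time; "joints": joint angles; "dq": joint speeds; "joint_efforts": joint torques, N m; "position": TCP position; "ee_rot": TCP orientation; "force": force on the tool from outside, world axes, zero at the start; "ft_torque": the same for the moment, N m; "width": opening from 0.0 (shut) to 1.0 (fully open); "gripper_force": force on a finger pad.
Only numpy, scipy, OpenCV 4.12 (cv2) and the standard library are available. Lean on these libraries where they do the work, as an engineer would, in place of code of your own. Each camera call takes 0.05 s, during which the arm holds its last target. There are 200 camera calls.

## Task

Check the hold-to-run control unit on the bench: press its green test button so that the red lever drops, let the button go, and lift the lever back up until it stays up by itself. Then pull the yellow spring-return handle out until its white pointer stands at the orange marker, and finish while still holding it there in the gripper. Leave the marker and the loose parts standing beside the unit alone.

Things in the scene. Friction and masses are not known exactly. Their poses are not given: they have to be found in the camera images.
- control_unit: Grey housing (88 x 180 mm, top at z 63) on a fixed dark foot plate 225 x 190 x 8 mm. Origin on the bench under the middle of the housing's front face; +x into the housing, +z up. In its frame, mm: black trip block x 5..55, y 10..50, top z 97, with the green button at (22, 30); lever at y 75; handle at (-60, -30) when home, slides out along -x; marker rail at y -78.
- test_button_top (a point): Centre of the top of the green push button, 20 mm across, 108 mm above the bench when released.
- test_button (a joint): Travel of the button, m: 0 released, 0.007 fully down. Spring return: 2 N to start, 5 N fully down. From about 0.001 it tips the lever; by about 0.004 to 0.005 the lever has passed upright and falls by itself. While the button is held down the lever cannot stay up.
- trip_lever_knob (a point): Centre of the red ball (16 mm across) at the end of the red lever, 70 mm from the lever's pivot; the stem is 8 mm thick.
- trip_lever_hinge (a point): Pivot of the lever, at (35, 75, 80) mm in the unit's frame; the pivot axis is the unit's y axis.
- trip_lever (a joint): Angle of the lever, rad: 0 up, where it leans 0.25 rad back (towards +x) past upright against its stop and stays by its weight (50 g); it is upright at 0.25 and beyond that falls forward (towards -x) to 1.55, nearly level with its ball in front of the housing. It has no spring; let go at less than about 0.2 it leans back to 0.
- pull_handle_grip (a point): Point in the middle of the yellow handle, 70 mm above the bench. The handle is an upright plate 14 mm thick along the unit's x, 50 mm wide along y, from z = 14 to 85 mm. It stands 53 mm in front of the housing when home; its 12 mm steel rod runs back from it to the housing at z = 30 mm.
- pull_handle (a joint): How far the handle is pulled out (along the unit's -x), m: 0 home, 0.055 the end. A spring draws it home: 4.6 N at 0, 130 N/m more (about 10 N at 0.04).
- pointer_tip (a point): Tip of the white pointer (4 mm wide) that sticks out from the handle's foot towards the scale rail, 26 mm above the bench; it moves with the handle and passes just over the marker.
- mark_line (a point): Middle of the orange marker (8 mm long along the rail), on its top. The pointer is at the mark when pointer_tip and mark_line have the same x in the unit's frame.
- stop_mark (a joint): Setting of the orange marker along its rail, m, set somewhere from 0.018 to 0.042: the pointer stands at the marker's middle when joint pull_handle has this same value.
- cup_a: Turned aluminium cup, 45 mm across, 52 mm high, loose, stands beside the unit; origin at the centre of its underside. Leave it alone.
- cup_b: A second cup like cup_a. Leave it alone.
- valve_part: Aluminium valve body with a stem, 42 mm across, 64 mm high, loose, stands beside the unit; origin at the centre of its underside. Leave it alone.

How it is judged:
On the way, in this order (a step that is already met when the one before it is completed fails the run):
1. the test button is pressed and tips the lever, which nothing else touches (value of joint test_button above 0.003 m and value of joint trip_lever between 0.15 and 1 rad and contact force between each of the arm, the fingers and trip_lever below 0.3 N).
2. the lever has dropped and the button is let go (value of joint trip_lever above 1.4 rad and value of joint test_button below 0.001 m), for 0.1 s.
3. the lever is back up and stays there untouched, the handle still home (value of joint trip_lever below 0.1 rad and contact force between each of the fingers, the arm and trip_lever below 0.1 N and value of joint pull_handle below 0.006 m), for 0.2 s.
At the end, for the whole second after the job is handed in: The gripper's fingers hold the handle (more than 3 N on it) at rest with the white pointer within 4 mm of the middle of the orange marker; the lever is up (below 0.1 rad) and the button released (x of pointer_tip in the frame of mark_line between -0.004 and 0.004 m and contact force between the fingers and pull_handle above 3 N and velocity of joint pull_handle between -0.01 and 0.01 m/s and value of joint trip_lever below 0.1 rad and value of joint test_button below 0.001 m); the arm keeps its last pose, push and grip.
It fails at once if a loose part beside the unit is shifted by more than 15 mm (distance of any of cup_a, cup_b, valve_part from where it was at the start of the episode above 0.015 m).
It fails at once if the orange marker is shifted by more than 3 mm (distance of mark_line from where it was at the start of the episode above 0.003 m).
It also fails if it takes over 58 s, if anything falls off the work surface, if the arm or the gripper's body presses on something with over 40 N, if the wrist force passes 120 N, or if a joint passes its speed limit or range.

## Working session

There is one attempt and no reset: what is moved stays moved. The work goes in short steps, Python scripts to look and compute and a tool call to move; the robot and the scene stay as the last step left them, time stands still between calls to the robot, and variables do not carry over. Pictures are saved under pics/ and viewed, at most 13 in all, crops included, and the job is handed in when it is done.

Besides the shell and the picture viewer there is one more tool, called in YAML: its name, and indented under it one key for each argument. carry_out: Moves the arm, as the interface text tells. Its arguments: {"type":"object","properties":{"claw":{"type":"array","items":{"type":"number"}},"delta_pos":{"type":"array","items":{"type":"array","items":{"type":"number"}}},"angular":{"type":"array","items":{"type":"array","items":{"type":"number"}}},"force":{"type":"number"}},"required":["claw","delta_pos","angular"]}

```bash
mkdir -p pics; ls; cat > h.py <<'E'
import numpy as np, cv2
from cell import arm
from scipy.spatial.transform import Rotation as R
def ray(p,c):
    u=np.array([c[0]*512,c[1]*384,1.0]); d=p["T"][:3,:3]@np.linalg.inv(p["mtx"])@u
    return p["T"][:3,3],d/np.linalg.norm(d)
def tri(rs):
    A=sum(np.eye(3)-np.outer(d,d) for o,d in rs); b=sum((np.eye(3)-np.outer(d,d))@o for o,d in rs)
    x=np.linalg.solve(A,b); return x,max(np.linalg.norm((np.eye(3)-np.outer(d,d))@(x-o)) for o,d in rs)
def atz(r,z): o,d=r; return o+d*(z-o[2])/d[2]
def proj(p,X):
    c=np.linalg.inv(p["T"])@np.append(X,1); u=p["mtx"]@c[:3]; return u[:2]/u[2]
E
python3 - <<'E'
from h import *
s,t=arm.get_image("scene"),arm.get_image("top")
cv2.imwrite("pics/a.png",cv2.cvtColor(np.hstack([s["frame"],t["frame"]]),cv2.COLOR_RGB2BGR)[:, :])
cv2.imwrite("pics/s.png",cv2.cvtColor(cv2.resize(s["frame"],(800,600)),cv2.COLOR_RGB2BGR))
cv2.imwrite("pics/t.png",cv2.cvtColor(cv2.resize(t["frame"],(800,600)),cv2.COLOR_RGB2BGR))
st=arm.observe(); print({k:np.round(v,3) for k,v in st.items()})
print(s["T"].round(3),t["T"].round(3),s["mtx"])
for n,z in [("control_unit",0),("test_button_top",.108),("trip_lever_knob",.148),("trip_lever_hinge",.08),("pull_handle_grip",.07),("pointer_tip",.026),("mark_line",.024),("cup_a",0),("valve_part",0)]:
    a=arm.place_of(n,s);b=arm.place_of(n,t)
    for nm,p,l in(("s",s,a),("t",t,b)):
        for q in l[:3]: print(n,nm,round(q["conf"],2),np.round(np.array(q["centre"])*[512,384],1),atz(ray(p,q["centre"]),z).round(4))
    if a and b:print("   tri",*[np.round(v,4) for v in tri([ray(s,a[0]["centre"]),ray(t,b[0]["centre"])])])
E
```

```text
pics
{'clock': np.float64(0.1), 'joints': array([ 1.198,  0.435,  0.025,  1.574, -0.012,  1.134, -0.075]), 'dq': array([-0.001, -0.001,  0.001, -0.003, -0.   , -0.001, -0.001]), 'joint_efforts': array([ 3.0000e-03, -6.6913e+01,  9.8800e-01, -3.1515e+01, -6.0000e-02,
        3.7000e-02,  0.0000e+00]), 'position': array([ 0.166, -0.602,  0.226]), 'ee_rot': array([-3.112e+00, -4.220e-01,  1.000e-03]), 'force': array([-0.278, -0.54 ,  0.53 ]), 'ft_torque': array([-0.026, -0.013,  0.033]), 'gripper_force': np.float64(0.0), 'width': np.float64(1.0)}
[[-0.792 -0.43   0.433  0.144]
 [-0.61   0.552 -0.568  0.282]
 [ 0.005 -0.714 -0.7    0.688]
 [ 0.     0.     0.     1.   ]] [[ 1.900e-02 -9.950e-01  1.020e-01  3.970e-01]
 [-1.000e+00 -1.900e-02 -1.000e-03 -2.230e-01]
 [ 3.000e-03 -1.020e-01 -9.950e-01  1.012e+00]
 [ 0.000e+00  0.000e+00  0.000e+00  1.000e+00]] [[350.86908022   0.         252.74642775]
 [  0.         350.86908022 193.6021207 ]
 [  0.           0.           1.        ]]
control_unit s 0.81 [245.2 221. ] [ 0.5231 -0.1829  0.    ]
control_unit t 0.87 [237.  181.4] [ 0.5225 -0.186
[... 906 characters left out ...]
 t 0.32 [245.  247.6] [ 0.3822 -0.2073  0.026 ]
   tri [ 0.4394 -0.1327  0.0056] 0.0046
mark_line s 0.46 [254.6 254.1] [ 0.4301 -0.1012  0.024 ]
mark_line t 0.52 [191.  221.5] [ 0.4338 -0.094   0.024 ]
   tri [ 0.4307 -0.0964  0.0298] 0.0033
cup_a s 0.76 [299.  235.7] [ 0.3868 -0.2273  0.    ]
cup_a s 0.62 [295.  243.3] [ 0.3818 -0.2012  0.    ]
cup_a t 0.84 [245.3 249.6] [ 0.3776 -0.2076  0.    ]
cup_a t 0.83 [262.9 246.1] [ 0.3856 -0.2447  0.    ]
cup_a t 0.39 [244.5 160.7] [ 0.5678 -0.2018  0.    ]
   tri [ 0.3779 -0.2081  0.0259] 0.0002
valve_part s 0.64 [277. 265.] [ 0.3808 -0.1225  0.    ]
valve_part t 0.87 [200.4 251.6] [ 0.3716 -0.1128  0.    ]
   tri [ 0.3736 -0.1137  0.0163] 0.0018
```

```bash
python3 - <<'E'
import cv2
s=cv2.imread("pics/a.png")
a=cv2.resize(s[110:310,150:350],(400,600)[:1]+(400,),interpolation=cv2.INTER_CUBIC)
b=cv2.resize(s[90:290,512+130:512+330],(400,400),interpolation=cv2.INTER_CUBIC)
import numpy as np
cv2.imwrite("pics/crop.png",np.hstack([a,b]))
E
```

```text
(no output)
```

View pics/crop.png

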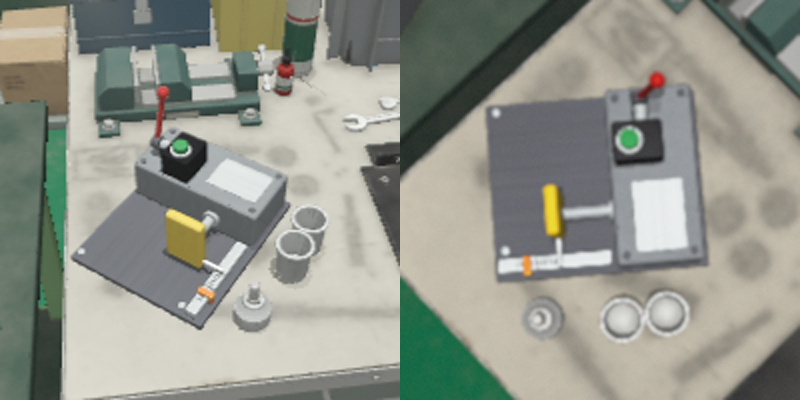

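View pics/s.png

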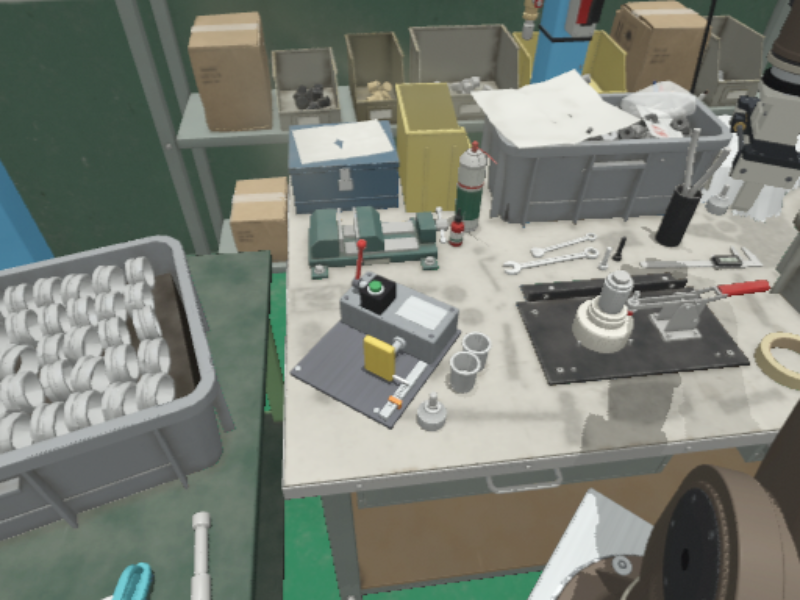

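The scene crop shows the lever up (ball at about 232,156 full-frame) and the green button at (239,184). In the top view the unit's +x points right, which is roughly world −y. The yellow handle is at (206,195) and the orange marker at (193,222). The cups and valve part stand on the rail side, at world x of about 0.38. Next I'll fit the unit pose.

```bash
cat > fit.py <<'E'
from h import *
from scipy.optimize import least_squares
def col(p,lo,hi,roi):
    f=cv2.cvtColor(p["frame"],cv2.COLOR_RGB2HSV); m=cv2.inRange(f,lo,hi)
    x0,x1,y0,y1=roi; k=np.zeros_like(m); k[y0:y1,x0:x1]=m[y0:y1,x0:x1]
    ys,xs=np.nonzero(k); return np.array([xs.mean()+.5,ys.mean()+.5]) if len(xs) else None, len(xs)
E
python3 - <<'E'
from fit import *
s,t=arm.get_image("scene"),arm.get_image("top")
obs=[]
rs=(150,350,110,310); rt=(130,330,90,290)
G=((45,120,60),(85,255,255)); O=((5,150,120),(17,255,255)); Y=((21,130,100),(32,255,255))
for nm,p,r in(("s",s,(225,255,170,195)),("t",t,(235,255,150,172))):
    c,n=col(p,*G,r); print("green",nm,c,n); obs.append((p,np.array([.022,.030,.108]),c))
for nm,p,r in(("s",s,(245,270,245,265)),("t",t,(183,203,212,232))):
    c,n=col(p,*O,r); print("orange",nm,c,n); (mo:=globals().setdefault("mk",[])).append((p,c))
for nm,p,r in(("s",s,(226,240,148,160)),("t",t,(252,264,122,136))):
    c,n=col(p,(0,150,90),(6,255,255),r); print("red",nm,c,n); obs.append((p,np.array([.0523,.075,.1478]),c))
for nm,p,r in(("s",s,rs),("t",t,rt)):
    c,n=col(p,*Y,r); print("yel",nm,c,n); obs.append((p,np.array([-.06,-.03,.05 if nm=="s" else .08]),c))
def W(q,X): return np.array([q[0],q[1],0])+R.from_euler("z",q[2]).apply(X)
f=lambda q: np.concatenate([proj(p,W(q,X))-c for p,X,c in obs])
r=least_squares(f,[.52,-.185,-1.57],loss="soft_l1"); print(r.x,r.fun.reshape(-1,2).round(1))
q=r.x; np.save("q.npy",q)
inv=lambda P:R.from_euler("z",-q[2]).apply(P-[q[0],q[1],0])
x,e=tri([ray(p,c/[512,384]) for p,c in mk]); print("mark",x,e,inv(x)*1e3)
for z in(.018,.022,.026): print([ (inv(atz(ray(p,c/[512,384]),z))*1e3).round(1) for p,c in mk])
for n,X in dict(button=[.022,.03,.108],knobup=[.0523,.075,.1478],hinge=[.035,.075,.08],knobdn=[.035-.07*np.sin(1.3),.075,.08+.07*np.cos(1.3)],grip=[-.06,-.03,.07]).items(): print(n,W(q,X).round(4))
# pointer
for n,p in(("s",s),("t",t)):
    for d in arm.place_of("pointer_tip",p)[:2]: print("ptr",n,d["conf"],np.array(d["centre"])*[512,384],(inv(atz(ray(p,d["centre"]),.026))*1e3).round(1))
    print("proj tip(-60,-72,26)",proj(p,W(q,[-.06,-.072,.026])))
for n in("cup_a","valve_part"):
    for d in arm.place_of(n,t)[:2]: print(n,(inv(atz(ray(t,d["centre"]),0))*1e3).round(0))
st=arm.observe(); Rm=R.from_rotvec(st["ee_rot"]).as_matrix(); print(Rm.round(3)); print(st["position"])
# unit edges check, enlarge top
v=cv2.resize(t["frame"][160:260,160:270],None,fx=6,fy=6,interpolation=cv2.INTER_CUBIC); cv2.imwrite("pics/t2.png",cv2.cvtColor(v,cv2.COLOR_RGB2BGR))
E
```

```text
green s [240.325 183.25 ] 40
green t [244.57843137 159.48039216] 51
orange s [253.42307692 257.88461538] 13
orange t [193.5        222.54347826] 23
red s [231.5        156.63636364] 22
red t [257.91666667 130.8125    ] 48
yel s [242.9        230.99393939] 330
yel t [206.36633663 195.49009901] 202
[ 0.51945981 -0.18402211 -1.46576853] [[ 0.4 -1.6]
 [-0.7  0.1]
 [ 0.3 -0.5]
 [-0.2 -0.1]
 [ 0.7 -2.1]
 [-1.2  0. ]]
mark [ 0.43170313 -0.09797588  0.01150908] 0.0005429812329282954 [-94.77203741 -78.25246231  11.50907994]
[array([-98.5, -81.1,  18. ]), array([-94.2, -78.1,  18. ])]
[array([-100.9,  -82.6,   22. ]), array([-93.7, -78.3,  22. ])]
[array([-103.3,  -84. ,   26. ]), array([-93.2, -78.5,  26. ])]
button [ 0.5516 -0.2028  0.108 ]
knobup [ 0.5995 -0.2282  0.1478]
hinge [ 0.5977 -0.211   0.08  ]
knobdn [ 0.5906 -0.1439  0.0987]
grip [ 0.4833 -0.1275  0.07  ]
ptr s 0.74 [264.4992 245.4144] [-59.7 -87.7  26. ]
proj tip(-60,-72,26) [258.6848364  242.67046525]
ptr t 0.97 [209.6128 221.7984] [-59.9 -79.8  26. ]
proj tip(-60,-72,26) [209.26958901 218.06336987]
cup_a [  48. -145.    0.]
cup_a [   7. -146.    0.]
valve_part [ -82. -141.    0.]
valve_part [  51. -143.    0.]
[[ 0.964  0.267 -0.   ]
 [ 0.267 -0.964 -0.   ]
 [-0.     0.    -1.   ]]
[ 0.16657157 -0.60240607  0.2267375 ]
```

View pics/t2.png

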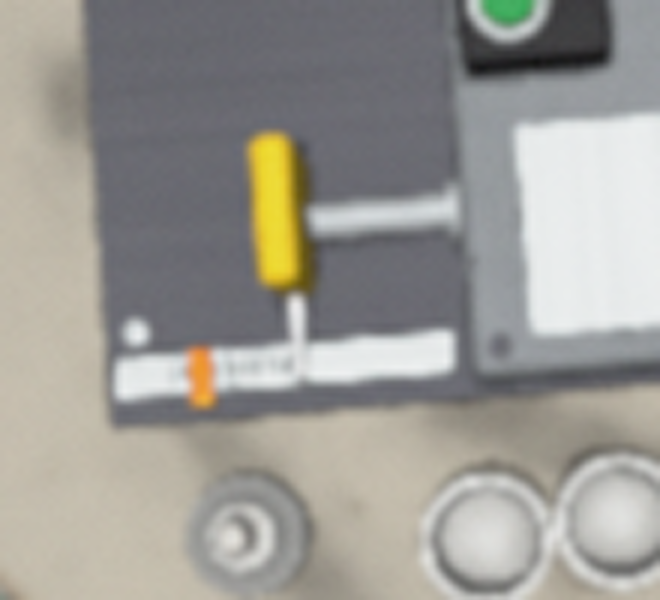

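The unit yaw is about −1.466 rad, and the top view puts the marker about 34 mm beyond the pointer. I'll move over the button with the fingers shut and turn the tool so its y lies along the unit's x.

carry_out:
  claw: [0, 0, 0, 0, 0, 0, 0, 0, 0, 0, 0, 0, 0, 0, 0, 0, 0, 0, 0, 0]
  delta_pos:
    - [2.65, -1.56, 0]
    - [2.65, -1.56, 0]
    - [2.65, -1.56, 0]
    - [2.65, -1.56, 0]
    - [2.65, -1.56, 0]
    - [2.65, -1.56, 0]
    - [2.65, -1.56, 0]
    - [2.65, -1.56, 0]
    - [2.65, -1.56, 0]
    - [2.65, -1.56, 0]
    - [2.65, -1.56, 0]
    - [2.65, -1.56, 0]
    - [2.65, -1.56, 0]
    - [2.65, -1.56, 0]
    - [2.65, -1.56, 0]
    - [2.65, -1.56, 0]
    - [2.65, -1.56, 0]
    - [2.65, -1.56, 0]
    - [0, 0, 0]
    - [0, 0, 0]
  angular:
    - [0, 0, 0]
    - [0, 0, 0]
    - [0, 0, 0]
    - [0, 0, 0]
    - [0, 0, 0]
    - [0, 0, 0]
    - [0, 0, 0]
    - [0, 0, 0]
    - [0, 0, 0]
    - [0, 0, 0]
    - [0, 0, 0]
    - [0, 0, 0]
    - [0, 0, 0]
    - [0, 0, 0]
    - [0, 0, 0]
    - [0, 0, 0]
    - [0, 0, 0]
    - [0, 0, 0]
    - [0, 0, 0.0825]
    - [0, 0, 0.0825]
  force: 10

```text
clock: 3.3
position: [0.5522, -0.2034, 0.2265]
ee_rot: [-3.137, -0.163, -0.0]
force: [-0.2, -1.3, -0.3]
width: 0.003
gripper_force: 0.0
```

```bash
cat >> h.py <<'E'
def W(X): q=np.load("q.npy"); return np.array([q[0],q[1],0])+R.from_euler("z",q[2]).apply(X)
def inv(P): q=np.load("q.npy"); return R.from_euler("z",-q[2]).apply(np.asarray(P)-[q[0],q[1],0])
def go(X,yaw=None):
    st=arm.observe(); r=R.from_rotvec(st["ee_rot"]); print("t",st["clock"].round(2),"TCP unit mm",(inv(st["position"])*1e3).round(1),"F",st["force"].round(2),"w",round(float(st["width"]),3),"g",st["gripper_force"])
    u=R.from_euler("z",-np.load("q.npy")[2])*r
    print("tool in unit\n",u.as_matrix().round(3)); print("delta cm tool", (r.inv().apply(W(X)-st["position"])*100).round(2))
E
python3 - <<'E'
from h import *
go([.022,.029,.118])
t=arm.get_image("top");s=arm.get_image("scene")
v=np.hstack([cv2.resize(p["frame"][y:y+150,x:x+150],(400,400),interpolation=cv2.INTER_CUBIC) for p,x,y in((s,170,80),(t,170,90))])
cv2.imwrite("pics/b.png",cv2.cvtColor(v,cv2.COLOR_RGB2BGR))
E
```

```text
Traceback (most recent call last):
  File "h.py", line 16, in go
    st=arm.observe(); r=R.from_rotvec(st["ee_rot"]); print("t",st["clock"].round(2),"TCP unit mm",(inv(st["position"])*1e3).round(1),"F",st["force"].round(2),"w",round(float(st["width"]),3),"g",st["gripper_force"])
                                                               ^^^^^^^^^^^^^^^^^
AttributeError: 'float' object has no attribute 'round'
```

```bash
sed -i 's/st\["clock"\].round(2)/round(float(st["clock"]),2)/; s/st\["force"\].round(2)/np.round(st["force"],2)/; s/W(X)-st\["position"\]/W(X)-np.array(st["position"])/' h.py
cat > look.py <<'E'
from h import *
import sys
def look(name,a=(170,80),b=(170,90),w=150):
    s=arm.get_image("scene");t=arm.get_image("top")
    v=np.hstack([cv2.resize(p["frame"][y:y+w,x:x+w],(400,400),interpolation=cv2.INTER_CUBIC) for p,(x,y) in((s,a),(t,b))])
    cv2.imwrite(f"pics/{name}.png",cv2.cvtColor(v,cv2.COLOR_RGB2BGR)); return s,t
E
python3 - <<'E'
from look import *
go([.022,.029,.118]); look("b")
E
```

```text
t 3.3 TCP unit mm [ 22.7  30.6 226.5] F [-0.19 -1.27 -0.32] w 0.003 g 0.0
tool in unit
 [[ 0.001  1.    -0.   ]
 [ 1.    -0.001  0.   ]
 [ 0.    -0.    -1.   ]]
delta cm tool [-0.16 -0.06 10.85]
```

View pics/b.png

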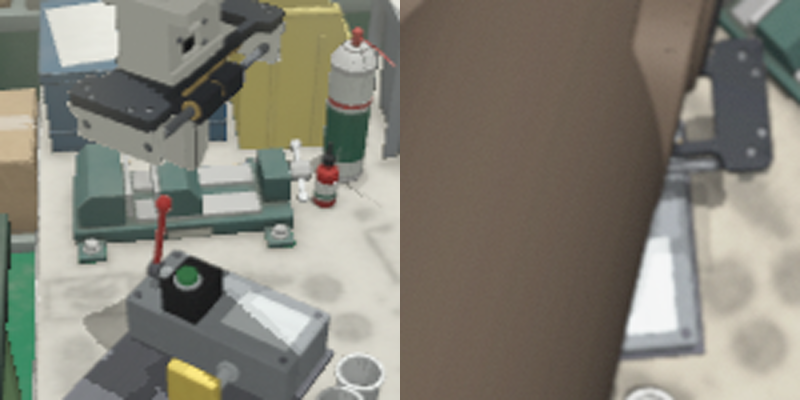

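The scene view shows the fingers hanging clear above the unit with the lever still up. The top view is now mostly hidden by the arm. I'll descend close to the button.

carry_out:
  claw: [0, 0, 0, 0, 0, 0, 0, 0, 0, 0]
  delta_pos:
    - [-0.02, 0, 1.2]
    - [-0.02, 0, 1.2]
    - [-0.02, 0, 1.2]
    - [-0.02, 0, 1.2]
    - [-0.02, 0, 1.2]
    - [-0.02, 0, 1.2]
    - [-0.02, 0, 1.2]
    - [0, 0, 1.2]
    - [0, 0, 1.0]
    - [0, 0, 0]
  angular:
    - [0, 0, 0]
    - [0, 0, 0]
    - [0, 0, 0]
    - [0, 0, 0]
    - [0, 0, 0]
    - [0, 0, 0]
    - [0, 0, 0]
    - [0, 0, 0]
    - [0, 0, 0]
    - [0, 0, 0]

```text
clock: 4.4
position: [0.5492, -0.2045, 0.119]
ee_rot: [-3.136, -0.165, 0.004]
force: [-0.1, 0.8, -0.0]
width: 0.002
gripper_force: 0.0
```

```bash
python3 - <<'E'
from look import *
go([.022,.029,.102]); look("c")
E
```

```text
t 4.4 TCP unit mm [ 23.5  27.4 119. ] F [-0.05  0.81 -0.01] w 0.002 g 0.0
tool in unit
 [[ 0.     1.    -0.001]
 [ 1.    -0.    -0.002]
 [-0.002 -0.001 -1.   ]]
delta cm tool [ 0.16 -0.15  1.7 ]
```

View pics/c.png

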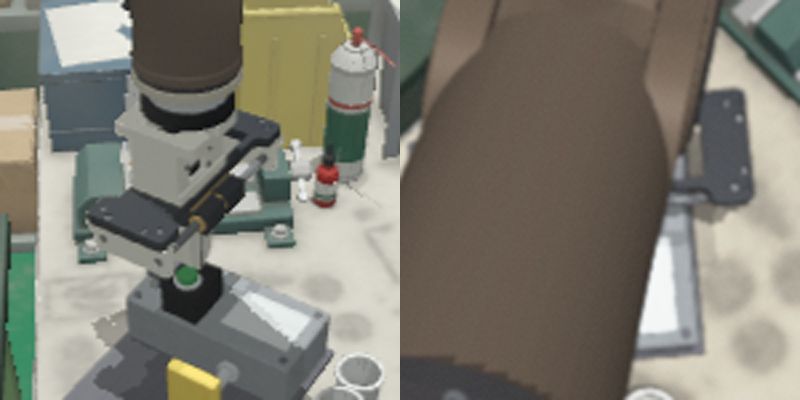

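carry_out:
  claw: [0, 0, 0, 0, 0, 0, 0, 0]
  delta_pos:
    - [0.05, -0.1, 0.6]
    - [0, 0, 0.4]
    - [0, 0, 0.25]
    - [0, 0, 0.2]
    - [0, 0, 0.15]
    - [0, 0, 0.05]
    - [0, 0, 0]
    - [0, 0, 0]
  angular:
    - [0, 0, 0]
    - [0, 0, 0]
    - [0, 0, 0]
    - [0, 0, 0]
    - [0, 0, 0]
    - [0, 0, 0]
    - [0, 0, 0]
    - [0, 0, 0]

```text
clock: 5.3
position: [0.5505, -0.2037, 0.1044]
ee_rot: [-3.137, -0.164, -0.0]
force: [-1.8, 1.5, 3.2]
width: 0.002
gripper_force: 1.8
```

```bash
python3 - <<'E'
from look import *
go([.022,.029,.102]); s,t=look("d")
print([(d["conf"],np.array(d["centre"])*[512,384]) for d in arm.place_of("trip_lever_knob",s)])
print(proj(s,W([-.0325,.075,.0987])))
E
```

```text
t 5.3 TCP unit mm [ 22.8  28.8 104.4] F [-1.75  1.5   3.23] w 0.002 g 1.7508487360464642
tool in unit
 [[ 0.  1. -0.]
 [ 1. -0.  0.]
 [ 0. -0. -1.]]
delta cm tool [ 0.02 -0.08  0.24]
[]
[212.84108434 190.73960081]
```

View pics/d.png

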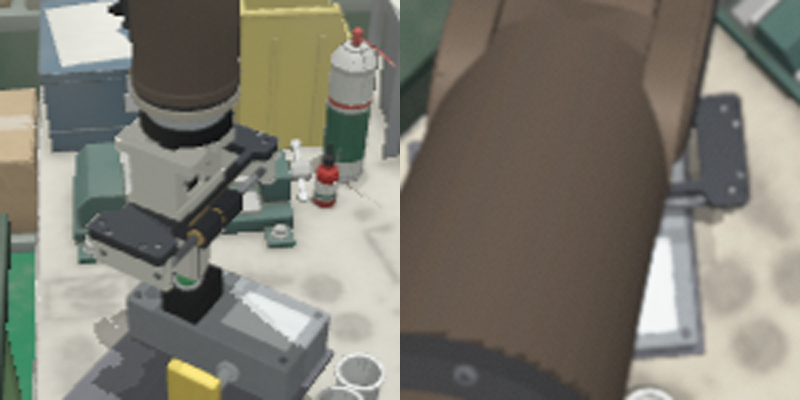

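The fingertip is on the button at about 3 N, which is roughly 3 mm of travel, and the lever hasn't dropped yet. I'll press about 3 mm further.

carry_out:
  claw: [0, 0, 0, 0, 0, 0, 0, 0, 0, 0]
  delta_pos:
    - [0, 0, 0.1]
    - [0, 0, 0.1]
    - [0, 0, 0.1]
    - [0, 0, 0.05]
    - [0, 0, 0]
    - [0, 0, 0]
    - [0, 0, 0]
    - [0, 0, 0]
    - [0, 0, 0]
    - [0, 0, 0]
  angular:
    - [0, 0, 0]
    - [0, 0, 0]
    - [0, 0, 0]
    - [0, 0, 0]
    - [0, 0, 0]
    - [0, 0, 0]
    - [0, 0, 0]
    - [0, 0, 0]
    - [0, 0, 0]
    - [0, 0, 0]

```text
clock: 6.45
position: [0.5505, -0.2037, 0.1013]
ee_rot: [3.137, 0.164, 0.0]
force: [-4.5, 2.9, 10.5]
width: 0.006
gripper_force: 5.3
```

```bash
python3 - <<'E'
from look import *
go([.022,.029,.102]); s,t=look("e")
for p in (s,t):
  f=cv2.cvtColor(p["frame"],cv2.COLOR_RGB2HSV); m=cv2.inRange(f,(0,150,70),(6,255,255))|cv2.inRange(f,(175,150,70),(180,255,255)); n,l,st,c=cv2.connectedComponentsWithStats(m)
  print([(st[i,4],c[i].round(1)) for i in range(1,n) if 150<c[i][0]<330 and 100<c[i][1]<300])
E
```

```text
t 6.45 TCP unit mm [ 22.8  28.8 101.3] F [-4.51  2.88 10.5 ] w 0.006 g 5.276455236598849
tool in unit
 [[ 0.  1.  0.]
 [ 1. -0.  0.]
 [ 0.  0. -1.]]
delta cm tool [ 0.02 -0.08 -0.07]
[(np.int32(39), array([292.5, 145.2])), (np.int32(6), array([291.5, 156. ])), (np.int32(38), array([213.8, 189.4]))]
[]
```

The red blob is at (214,189), against a prediction of (213,191), so the lever has dropped. I'll let the button go, rise, move over the ball and turn 90°.

carry_out:
  claw: [0, 0, 0, 0, 0, 0, 0, 4, 4, 4, 4, 4, 4, 4, 4, 4, 4, 4, 4, 4]
  delta_pos:
    - [0, 0, -1]
    - [0, 0, -2]
    - [0, 0, -2.5]
    - [0, 0, -2.5]
    - [0, 0, -2]
    - [1.5, -1.8, 0]
    - [1.5, -1.8, 0]
    - [1.6, -1.9, 0]
    - [0, 0, 0]
    - [0, 0, 0]
    - [0, 0, 0]
    - [0, 0, 0]
    - [0, 0, 0]
    - [0, 0, 0]
    - [0, 0, 0]
    - [0, 0, 0]
    - [0, 0, 0]
    - [0, 0, 0]
    - [0, 0, 0]
    - [0, 0, 0]
  angular:
    - [0, 0, 0]
    - [0, 0, 0]
    - [0, 0, 0]
    - [0, 0, 0]
    - [0, 0, 0]
    - [0, 0, 0]
    - [0, 0, 0]
    - [0, 0, 0]
    - [0, 0, 0.143]
    - [0, 0, 0.143]
    - [0, 0, 0.143]
    - [0, 0, 0.143]
    - [0, 0, 0.143]
    - [0, 0, 0.143]
    - [0, 0, 0.143]
    - [0, 0, 0.143]
    - [0, 0, 0.143]
    - [0, 0, 0.143]
    - [0, 0, 0.141]
    - [0, 0, 0]

```text
clock: 8.55
position: [0.5906, -0.1446, 0.2009]
ee_rot: [2.333, -2.102, 0.002]
force: [-0.4, 0.6, -0.1]
width: 0.43
gripper_force: 0.0
```

```bash
python3 - <<'E'
from look import *
s,t=look("f",w=200)
rs=[]
for n,p in (("s",s),("t",t)):
  f=cv2.cvtColor(p["frame"],cv2.COLOR_RGB2HSV); m=cv2.inRange(f,(0,150,70),(6,255,255))|cv2.inRange(f,(175,150,70),(180,255,255)); k,l,st,c=cv2.connectedComponentsWithStats(m)
  print([(st[i],c[i].round(1)) for i in range(1,k) if 150<c[i][0]<280 and 100<c[i][1]<300])
  print(n,"pred knob",proj(p,W([-.0325,.075,.0987])),[(round(d["conf"],2),(np.array(d["centre"])*[512,384]).round(1)) for d in arm.place_of("trip_lever_knob",p)])
go([-.0325,.075,.0797]); print(arm.observe()["joints"])
E
```

```text
[(array([210, 181,  17,  13,  48], dtype=int32), array([216.7, 187.8]))]
s pred knob [212.84108434 190.73960081] [(0.64, array([211.8, 188.4]))]
[(array([232, 137,  14,   4,  38], dtype=int32), array([238.8, 138.8]))]
t pred knob [214.203362  140.0988223] []
t 8.75 TCP unit mm [-32.5  74.9 200.7] F [-0.1  -0.91  0.4 ] w 0.44 g 0.0
tool in unit
 [[ 1.     0.001 -0.   ]
 [ 0.001 -1.    -0.   ]
 [-0.     0.    -1.   ]]
delta cm tool [-0.00e+00 -1.00e-02  1.21e+01]
[-0.07121221  0.43513609  0.31809747  1.67012172 -0.15180982  1.06079811
 -2.74201904]
```

View pics/f.png

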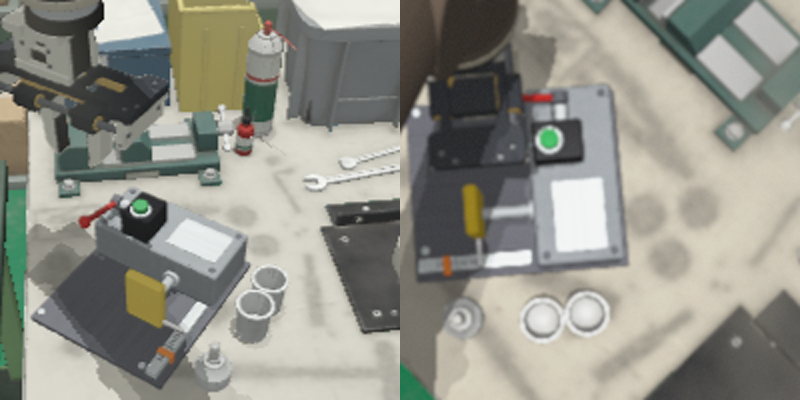

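The lever has dropped in front of the housing (ball at about 213,189 in the scene view) and the button is released. Joint 7 sits right at its limit, so I'll turn a half turn back, which gives the same grasp.

carry_out:
  claw: [3.6, 3.6, 3.6, 3.6, 3.6, 3.6, 3.6, 3.6, 3.6, 3.6, 3.6, 3.6, 3.6, 3.6, 3.6, 3.6, 3.6, 3.6, 3.6, 3.6]
  delta_pos:
    - [0, 0, 0]
    - [0, 0, 0]
    - [0, 0, 0]
    - [0, 0, 0]
    - [0, 0, 0]
    - [0, 0, 0]
    - [0, 0, 0]
    - [0, 0, 0]
    - [0, 0, 0]
    - [0, 0, 0]
    - [0, 0, 0]
    - [0, 0, 0]
    - [0, 0, 0]
    - [0, 0, 0]
    - [0, 0, 0]
    - [0, 0, 0]
    - [0, 0, 0]
    - [0, 0, 0]
    - [0, 0, 0]
    - [0, 0, 0]
  angular:
    - [0, 0, -0.1]
    - [0, 0, -0.143]
    - [0, 0, -0.143]
    - [0, 0, -0.143]
    - [0, 0, -0.143]
    - [0, 0, -0.143]
    - [0, 0, -0.143]
    - [0, 0, -0.143]
    - [0, 0, -0.143]
    - [0, 0, -0.143]
    - [0, 0, -0.143]
    - [0, 0, -0.143]
    - [0, 0, -0.143]
    - [0, 0, -0.143]
    - [0, 0, -0.143]
    - [0, 0, -0.143]
    - [0, 0, -0.143]
    - [0, 0, -0.143]
    - [0, 0, -0.143]
    - [0, 0, -0.143]

```text
clock: 10.75
position: [0.5906, -0.1446, 0.2011]
ee_rot: [2.446, 1.971, 0.001]
force: [-0.1, 0.0, -0.8]
width: 0.393
gripper_force: 0.0
```

carry_out:
  claw: [3.6, 3.6, 3.6, 3.6, 3.6, 3.6, 3.6, 3.6, 3.6]
  delta_pos:
    - [0, 0, 0]
    - [0, 0, 0]
    - [0, 0, 0]
    - [0, 0, 1.5]
    - [0, 0, 1.5]
    - [0, 0, 1.5]
    - [0, 0, 1]
    - [0, 0, 0]
    - [0, 0, 0]
  angular:
    - [0, 0, -0.143]
    - [0, 0, -0.143]
    - [0, 0, -0.038]
    - [0, 0, 0]
    - [0, 0, 0]
    - [0, 0, 0]
    - [0, 0, 0]
    - [0, 0, 0]
    - [0, 0, 0]

```text
clock: 11.65
position: [0.5907, -0.1444, 0.1462]
ee_rot: [2.103, 2.334, 0.001]
force: [-0.0, 0.2, 1.2]
width: 0.395
gripper_force: 0.0
```

```bash
python3 - <<'E'
from look import *
s,t=look("g",(160,120),(180,90),120)
for n,p in (("s",s),("t",t)):
  f=cv2.cvtColor(p["frame"],cv2.COLOR_RGB2HSV); m=cv2.inRange(f,(0,150,70),(6,255,255))|cv2.inRange(f,(175,150,70),(180,255,255)); k,l,st,c=cv2.connectedComponentsWithStats(m)
  print([(st[i],c[i].round(1)) for i in range(1,k) if 150<c[i][0]<280 and 100<c[i][1]<300])
  print(n,"pred knob",proj(p,W([-.0325,.075,.0987])),"stem",proj(p,W([.005,.075,.088])),[(round(d["conf"],2),(np.array(d["centre"])*[512,384]).round(1)) for d in arm.place_of("trip_lever_knob",p)])
go([-.0325,.075,.0797]); print(arm.observe()["joints"])
E
```

```text
[(array([210, 181,  17,  13,  48], dtype=int32), array([216.7, 187.8]))]
s pred knob [212.84108434 190.73960081] stem [222.0525669  184.98413126] [(0.62, array([212.8, 189.5]))]
[(array([233, 137,  13,   4,  30], dtype=int32), array([239.6, 138.5]))]
t pred knob [214.203362  140.0988223] stem [233.5549343  139.65164199] []
t 11.85 TCP unit mm [-32.   75.3 146.5] F [-0.61  0.64  0.01] w 0.391 g 0.0
tool in unit
 [[-1.     0.001  0.   ]
 [ 0.001  1.     0.001]
 [-0.     0.001 -1.   ]]
delta cm tool [ 0.05 -0.04  6.68]
[ 0.41983051  0.51574699 -0.38897551  1.68742607  0.2271609   0.98174631
  0.05382248]
```

View pics/g.png

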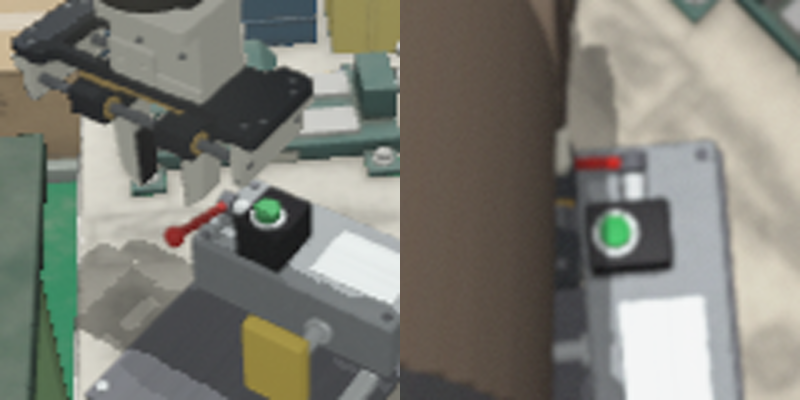

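The ball is at about (212.5,191) in the scene view, matching the prediction, and the open fingers straddle it from above. I'll descend around it and close gently.

carry_out:
  claw: [3.6, 3.6, 3.6, 3.6, 3.6, 3.6, 1.0, 1.0, 1.0, 1.0, 1.0, 1.0]
  delta_pos:
    - [0.05, 0, 1.5]
    - [0, 0.05, 1.5]
    - [0, 0, 1.5]
    - [0, 0, 1.2]
    - [0, 0, 0.9]
    - [0, 0, 0]
    - [0, 0, 0]
    - [0, 0, 0]
    - [0, 0, 0]
    - [0, 0, 0]
    - [0, 0, 0]
    - [0, 0, 0]
  angular:
    - [0, 0, 0]
    - [0, 0, 0]
    - [0, 0, 0]
    - [0, 0, 0]
    - [0, 0, 0]
    - [0, 0, 0]
    - [0, 0, 0]
    - [0, 0, 0]
    - [0, 0, 0]
    - [0, 0, 0]
    - [0, 0, 0]
    - [0, 0, 0]
  force: 6

```text
clock: 13.05
position: [0.592, -0.1436, 0.0803]
ee_rot: [2.102, 2.333, 0.002]
force: [3.5, 0.3, 1.0]
width: 0.164
gripper_force: 6.0
```

```bash
python3 - <<'E'
from h import *
go([-.0325,.075,.0797])
P=[np.array([.035-.07*np.sin(th),.0,.08+.07*np.cos(th)]) for th in np.linspace(1.3,-.22,17)]
print("\n".join(str((np.array([-(b-a)[0],0,-(b-a)[2]])*100).round(2)) for a,b in zip(P,P[1:])))
E
```

```text
t 13.05 TCP unit mm [-32.6  76.4  80.3] F [3.54 0.3  1.02] w 0.164 g 6.0000090301036835
tool in unit
 [[-1.     0.001  0.   ]
 [ 0.001  1.     0.002]
 [-0.     0.002 -1.   ]]
delta cm tool [-0.01 -0.14  0.06]
[-0.21  0.   -0.63]
[-0.27  0.   -0.61]
[-0.32  0.   -0.58]
[-0.38  0.   -0.55]
[-0.43  0.   -0.51]
[-0.47  0.   -0.47]
[-0.52  0.   -0.42]
[-0.55  0.   -0.37]
[-0.59  0.   -0.31]
[-0.61  0.   -0.26]
[-0.63  0.   -0.2 ]
[-0.65  0.   -0.14]
[-0.66  0.   -0.07]
[-0.66  0.   -0.01]
[-0.66  0.    0.05]
[-0.65  0.    0.11]
```

The grip is on the ball (15 mm, 6 N). Now I'll swing it up along its arc.

carry_out:
  claw: [1, 1, 1, 1, 1, 1, 1, 1, 1, 1, 1, 1, 1, 1, 1, 1, 1]
  delta_pos:
    - [-0.21, 0.05, -0.63]
    - [-0.27, 0.03, -0.61]
    - [-0.32, 0, -0.58]
    - [-0.38, 0, -0.55]
    - [-0.43, 0, -0.51]
    - [-0.47, 0, -0.47]
    - [-0.52, 0, -0.42]
    - [-0.55, 0, -0.37]
    - [-0.59, 0, -0.31]
    - [-0.61, 0, -0.26]
    - [-0.63, 0, -0.2]
    - [-0.65, 0, -0.14]
    - [-0.66, 0, -0.07]
    - [-0.66, 0, -0.01]
    - [-0.66, 0, 0.05]
    - [-0.65, 0, 0.11]
    - [0, 0, 0]
  angular:
    - [0, 0, 0]
    - [0, 0, 0]
    - [0, 0, 0]
    - [0, 0, 0]
    - [0, 0, 0]
    - [0, 0, 0]
    - [0, 0, 0]
    - [0, 0, 0]
    - [0, 0, 0]
    - [0, 0, 0]
    - [0, 0, 0]
    - [0, 0, 0]
    - [0, 0, 0]
    - [0, 0, 0]
    - [0, 0, 0]
    - [0, 0, 0]
    - [0, 0, 0]

```text
clock: 14.75
position: [0.6004, -0.2274, 0.1291]
ee_rot: [2.104, 2.332, -0.0]
force: [5.1, -0.6, 1.5]
width: 0.166
gripper_force: 6.0
```

```bash
python3 - <<'E'
from h import *
go([.052,.076,.129])
s=arm.get_image("scene")
cv2.imwrite("pics/i.png",cv2.cvtColor(cv2.resize(s["frame"][110:230,160:280],(500,500),interpolation=cv2.INTER_CUBIC),cv2.COLOR_RGB2BGR))
E
```

```text
t 14.75 TCP unit mm [ 51.6  76.  129.1] F [ 5.09 -0.63  1.46] w 0.166 g 6.0005005449056625
tool in unit
 [[-1.     0.003  0.001]
 [ 0.003  1.     0.   ]
 [-0.001  0.    -1.   ]]
delta cm tool [-0.04  0.    0.01]
```

View pics/i.png

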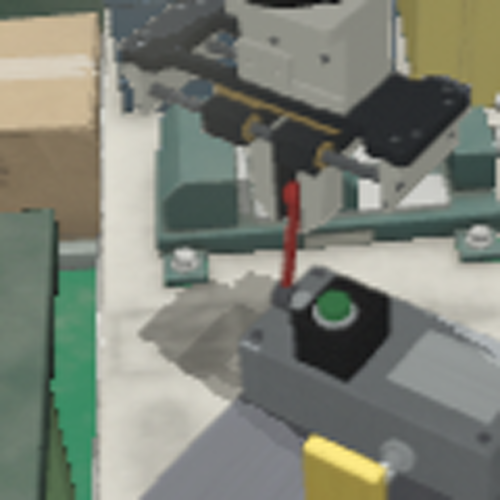

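The lever is upright with the ball between the pads. I'll open, rise, move over the handle and turn back.

carry_out:
  claw: [4, 4, 4, 4, 4, 4, 4, 4, 4, 4, 4, 4, 4, 4, 4, 4, 4]
  delta_pos:
    - [0, 0, 0]
    - [0, 0, 0]
    - [0, 0, 0]
    - [0, 0, 0]
    - [0, 0, 0]
    - [0, 0, -1]
    - [0, 0, -2]
    - [0, 0, -2.5]
    - [0, 0, -2.5]
    - [1, -1, 0]
    - [2, -2, 0]
    - [2, -2, 0]
    - [2, -2, 0]
    - [2, -2, 0]
    - [1.5, -1.2, 0]
    - [0.7, -0.4, 0]
    - [0, 0, 0]
  angular:
    - [0, 0, 0]
    - [0, 0, 0]
    - [0, 0, 0]
    - [0, 0, 0]
    - [0, 0, 0]
    - [0, 0, 0]
    - [0, 0, 0]
    - [0, 0, 0]
    - [0, 0, 0]
    - [0, 0, 0]
    - [0, 0, 0]
    - [0, 0, 0]
    - [0, 0, 0]
    - [0, 0, 0]
    - [0, 0, 0]
    - [0, 0, 0]
    - [0, 0, 0]

```text
clock: 16.5
position: [0.4834, -0.1248, 0.2103]
ee_rot: [2.101, 2.334, 0.001]
force: [1.1, -0.6, 0.5]
width: 0.435
gripper_force: 0.0
```

carry_out:
  claw: [4, 4, 4, 4, 4, 4, 4, 4, 4, 4, 4, 4]
  delta_pos:
    - [0, 0, 0]
    - [0, 0, 0]
    - [0, 0, 0]
    - [0, 0, 0]
    - [0, 0, 0]
    - [0, 0, 0]
    - [0, 0, 0]
    - [0, 0, 0]
    - [0, 0, 0]
    - [0, 0, 0]
    - [0, 0, 0]
    - [0, 0, 0]
  angular:
    - [0, 0, 0.143]
    - [0, 0, 0.143]
    - [0, 0, 0.143]
    - [0, 0, 0.143]
    - [0, 0, 0.143]
    - [0, 0, 0.143]
    - [0, 0, 0.143]
    - [0, 0, 0.143]
    - [0, 0, 0.143]
    - [0, 0, 0.143]
    - [0, 0, 0.141]
    - [0, 0, 0]

```text
clock: 17.7
position: [0.4842, -0.1261, 0.2095]
ee_rot: [3.137, 0.158, 0.001]
force: [-0.6, -0.7, -0.2]
width: 0.435
gripper_force: 0.0
```

```bash
python3 - <<'E'
from fit import *
from look import *
s,t=look("j",(170,110),(150,120),150)
for n,p,r in(("s",s,(150,350,110,310)),("t",t,(130,330,90,290))):
    print(n,"yel",col(p,(21,130,60),(32,255,255),r),"red",col(p,(0,150,90),(6,255,255),(226,240,148,160) if n=="s" else (252,264,122,136)))
go([-.06,-.03,.046]); print(arm.observe()["joints"])
E
```

```text
s yel (array([242.68427518, 228.95454545]), 407) red (None, 0)
t yel (array([207.06603774, 205.33018868]), 53) red (array([257.73529412, 131.04901961]), 51)
t 17.8 TCP unit mm [-61.6 -29.3 209.5] F [-0.14  0.02 -0.14] w 0.441 g 0.0
tool in unit
 [[-0.003  1.     0.   ]
 [ 1.     0.003  0.   ]
 [ 0.     0.    -1.   ]]
delta cm tool [-0.08  0.15 16.35]
[ 0.28402123  0.25953672 -0.16796222  1.88432396  0.05132092  1.00152791
 -1.36922393]
```

View pics/j.png

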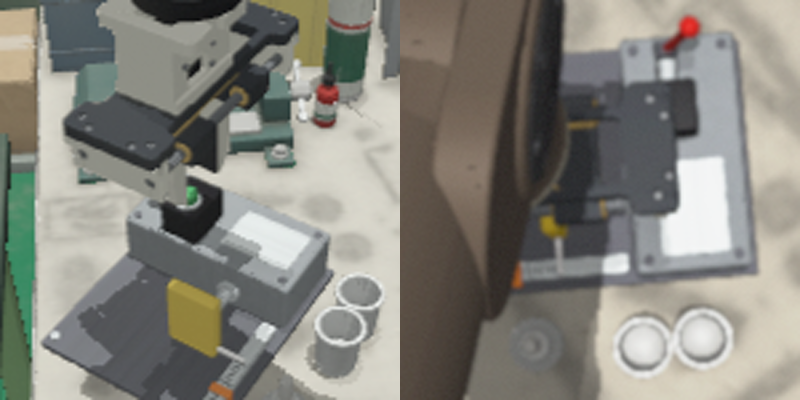

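The lever is up by itself (red ball at 258,131 in the top view) and the handle is still home. The open fingers straddle it, so I'll descend and grip.

carry_out:
  claw: [4, 4, 4, 4, 4, 4, 4, 4, 4, 4, 4, 4]
  delta_pos:
    - [-0.03, 0.1, 1.5]
    - [-0.03, 0.1, 1.5]
    - [0, 0, 1.5]
    - [0, 0, 1.5]
    - [0, 0, 1.5]
    - [0, 0, 1.5]
    - [0, 0, 1.5]
    - [0, 0, 1.5]
    - [0, 0, 1.5]
    - [0, 0, 1.2]
    - [0, 0, 1.0]
    - [0, 0, 0]
  angular:
    - [0, 0, 0]
    - [0, 0, 0]
    - [0, 0, 0]
    - [0, 0, 0]
    - [0, 0, 0]
    - [0, 0, 0]
    - [0, 0, 0]
    - [0, 0, 0]
    - [0, 0, 0]
    - [0, 0, 0]
    - [0, 0, 0]
    - [0, 0, 0]

```text
clock: 19.0
position: [0.4823, -0.1274, 0.0513]
ee_rot: [-3.137, -0.165, 0.003]
force: [0.2, 0.4, -0.3]
width: 0.438
gripper_force: 0.0
```

carry_out:
  claw: [0.5, 0.5, 0.5, 0.5, 0.5, 0.5, 0.5, 0.5]
  delta_pos:
    - [0, 0, 0]
    - [0, 0, 0]
    - [0, 0, 0]
    - [0, 0, 0]
    - [0, 0, 0]
    - [0, 0, 0]
    - [0, 0, 0]
    - [0, 0, 0]
  angular:
    - [0, 0, 0]
    - [0, 0, 0]
    - [0, 0, 0]
    - [0, 0, 0]
    - [0, 0, 0]
    - [0, 0, 0]
    - [0, 0, 0]
    - [0, 0, 0]
  force: 40

```text
clock: 19.8
position: [0.4831, -0.1266, 0.0529]
ee_rot: [-3.137, -0.164, -0.001]
force: [-1.6, 4.4, 6.7]
width: 0.153
gripper_force: 40.0
```

```bash
python3 - <<'E'
from fit import *
from look import *
s,t=look("k",(200,200),(160,180),90)
for n,p in(("s",s),("t",t)):
    for l in("pointer_tip","mark_line"):
        for d in arm.place_of(l,p)[:2]: print(l,n,round(d["conf"],2),np.array(d["centre"])*[512,384],(inv(atz(ray(p,d["centre"]),.024))*1e3).round(1))
    print(n,"orange",col(p,(5,150,100),(17,255,255),(240,275,240,270) if n=="s" else (183,203,212,232)))
go([-.06-.034,-.03,.052])
E
```

```text
pointer_tip s 0.8 [262.2976 243.6864] [-56.7 -80.   24. ]
mark_line s 0.45 [254.0032 255.8976] [-96.8 -81.6  24. ]
mark_line s 0.22 [244.2752 218.6112] [-12.8  -1.5  24. ]
s orange (array([253.53703704, 257.2037037 ]), 27)
t orange (None, 0)
t 20.1 TCP unit mm [-60.9 -30.1  52.9] F [-1.93  4.72  6.49] w 0.149 g 40.002391934394836
tool in unit
 [[ 0.001  1.    -0.001]
 [ 1.    -0.001  0.001]
 [ 0.001 -0.001 -1.   ]]
delta cm tool [ 0.01 -3.31  0.09]
```

View pics/k.png

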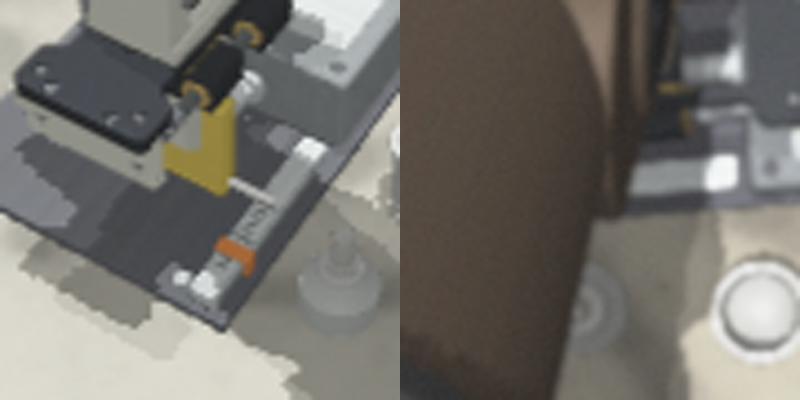

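The handle is gripped (14 mm, 40 N). The scene view shows the pointer tip at about (262,244) and the marker at about (253.5,256). I'll pull 33 mm.

carry_out:
  claw: [0.5, 0.5, 0.5, 0.5, 0.5, 0.5, 0.5, 0.5, 0.5, 0.5, 0.5, 0.5, 0.5]
  delta_pos:
    - [0, -0.2, 0]
    - [0, -0.3, 0]
    - [0, -0.4, 0]
    - [0, -0.4, 0]
    - [0, -0.4, 0]
    - [0, -0.4, 0]
    - [0, -0.4, 0]
    - [0, -0.4, 0]
    - [0, -0.2, 0]
    - [0, -0.2, 0]
    - [0, 0, 0]
    - [0, 0, 0]
    - [0, 0, 0]
  angular:
    - [0, 0, 0]
    - [0, 0, 0]
    - [0, 0, 0]
    - [0, 0, 0]
    - [0, 0, 0]
    - [0, 0, 0]
    - [0, 0, 0]
    - [0, 0, 0]
    - [0, 0, 0]
    - [0, 0, 0]
    - [0, 0, 0]
    - [0, 0, 0]
    - [0, 0, 0]

```text
clock: 21.4
position: [0.4802, -0.097, 0.0529]
ee_rot: [3.135, 0.159, 0.002]
force: [0.8, -8.6, 4.6]
width: 0.145
gripper_force: 40.0
```

```bash
python3 - <<'E'
from fit import *
from look import *
go([-.06-.034,-.03,.052])
s=arm.get_image("scene");t=arm.get_image("top")
v=np.hstack([cv2.resize(p["frame"][y:y+50,x:x+50],(400,400),interpolation=cv2.INTER_CUBIC) for p,(x,y) in((s,(230,230)),(t,(170,200)))])
cv2.imwrite("pics/l.png",cv2.cvtColor(v,cv2.COLOR_RGB2BGR))
for l in("pointer_tip","mark_line"):
    for d in arm.place_of(l,s)[:2]: print(l,round(d["conf"],2),np.array(d["centre"])*[512,384],(inv(atz(ray(s,d["centre"]),.024))*1e3).round(1))
print("unit x dir px per mm",(proj(s,W([-.095,-.078,.026]))-proj(s,W([-.085,-.078,.026])))/10)
E
```

```text
t 21.4 TCP unit mm [-90.7 -29.9  52.9] F [ 0.83 -8.62  4.64] w 0.145 g 40.0044322013855
tool in unit
 [[ 0.003  1.     0.003]
 [ 1.    -0.003  0.001]
 [ 0.001  0.003 -1.   ]]
delta cm tool [-0.01 -0.33  0.09]
pointer_tip 0.55 [252.9792 253.4016] [-92.1 -75.9  24. ]
pointer_tip 0.29 [300.8    233.3952] [  19.3 -143.6   24. ]
unit x dir px per mm [-0.22680059  0.3031418 ]
```

View pics/l.png

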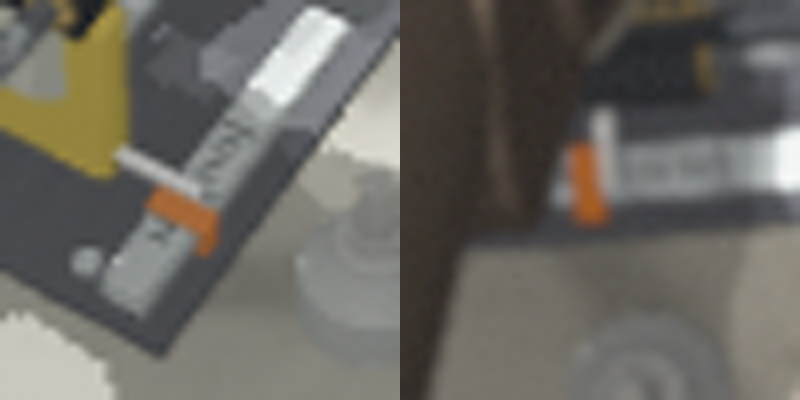

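The handle moved about 30 mm. The pointer now sits on the marker's near edge, about 5 mm short of its middle, so I'll pull 5 mm more.

carry_out:
  claw: [0.5, 0.5, 0.5, 0.5, 0.5, 0.5]
  delta_pos:
    - [0, -0.25, 0]
    - [0, -0.25, 0]
    - [0, 0, 0]
    - [0, 0, 0]
    - [0, 0, 0]
    - [0, 0, 0]
  angular:
    - [0, 0, 0]
    - [0, 0, 0]
    - [0, 0, 0]
    - [0, 0, 0]
    - [0, 0, 0]
    - [0, 0, 0]

```text
clock: 22.2
position: [0.4797, -0.0922, 0.0529]
ee_rot: [3.135, 0.159, 0.002]
force: [1.1, -8.7, 3.5]
width: 0.151
gripper_force: 40.0
```

```bash
python3 - <<'E'
from fit import *
go([-.06-.034,-.03,.052])
s=arm.get_image("scene");t=arm.get_image("top")
v=np.hstack([cv2.resize(p["frame"][y:y+30,x:x+30],(400,400),interpolation=cv2.INTER_NEAREST) for p,(x,y) in((s,(240,242)),(t,(182,207)))])
cv2.imwrite("pics/m.png",cv2.cvtColor(v,cv2.COLOR_RGB2BGR))
for l in("pointer_tip","mark_line","trip_lever_knob"):
  for p in(s,t):
    for d in arm.place_of(l,p)[:1]: print(l,round(d["conf"],2),(np.array(d["centre"])*[512,384]).round(1),(inv(atz(ray(p,d["centre"]),.024))*1e3).round(1))
E
```

```text
t 22.2 TCP unit mm [-95.5 -29.9  52.9] F [ 1.12 -8.66  3.54] w 0.151 g 40.00519573688507
tool in unit
 [[ 0.004  1.     0.003]
 [ 1.    -0.004  0.001]
 [ 0.001  0.003 -1.   ]]
delta cm tool [-0.01  0.15  0.09]
pointer_tip 0.81 [254.9 257.8] [-100.2  -86.1   24. ]
pointer_tip 0.47 [192.8 221.5] [-94.7 -76.1  24. ]
mark_line 0.39 [255.2 254.3] [-91.5 -81.5  24. ]
mark_line 0.61 [187.1 224.3] [-107.   -80.8   24. ]
trip_lever_knob 0.38 [301.8 235.3] [  15.2 -148.3   24. ]
trip_lever_knob 0.65 [256.5 128.9] [ 53.9 107.9  24. ]
```

View pics/m.png

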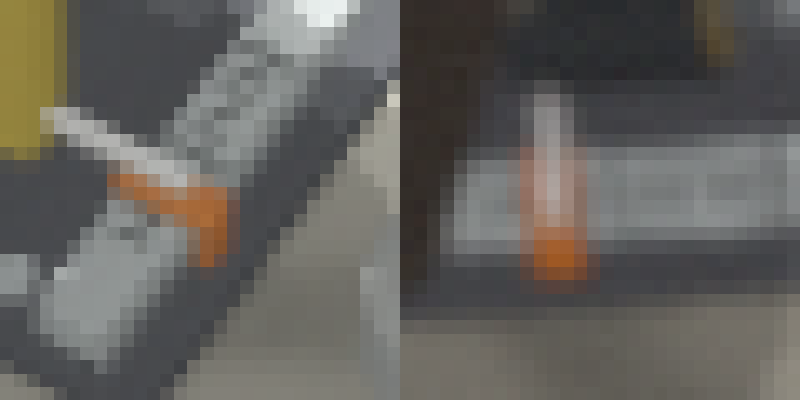

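In the top view the white pointer lies centred on the orange marker with equal orange on both sides. The lever is up (ball at about 257,129), so I'm handing in.

```bash
python3 -c "
from cell import arm
print(arm.sign_off())"
```

```text
the job is handed in; nothing more can be done
None
```

I handed the job in at about 22 s on the robot clock: the button was pressed and released, the lever lifted back and staying up, and the handle held at 40 N with its pointer centred on the orange marker in the last top view; `sign_off()` returned no verdict, and joint 7 briefly read −2.742 rad against its −2.74 limit.

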